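# Load the dry-block incubator and set its timer

## Task

Load the dry-block incubator: slide the steel shutter fully back to its end stop, then push every sample tube standing on the bench fully home, upright, into a hole of the aluminium block, one tube to a hole (any hole will do). Only when all tubes are in, turn the timer dial until 6 stands in its window; leave the shutter open and the other things on the bench where they are.

Things in the scene. Friction and masses are not known exactly. Their poses are not given: they have to be found in the camera images.
- incubator: dry-block incubator, fixed: white housing 220 mm deep (x), 420 wide (y), flat top 85 mm above the bench. Origin under its centre at bench height; front faces its own -x; yaw varies. On top: aluminium block with a row of four holes along y, a steel shutter over them (8 mm high rails at the row's ends), and at the left (+y) a timer dial under a square grey cover 104 mm wide, its top 94 mm up
- hole1 (a point): centre of the mouth of the right-hand (-y) hole, level with the block's top (85 mm above the bench); axes as the incubator's. Plain blind hole, diameter 49.5 mm, sharp edge without chamfer, 35 mm deep; holes are 62 mm apart along y. Any tube may go in any hole
- hole2 (a point): centre of the mouth of the second from right hole, level with the block's top (85 mm above the bench); axes as the incubator's. Plain blind hole, diameter 49.5 mm, sharp edge without chamfer, 35 mm deep; holes are 62 mm apart along y. Any tube may go in any hole
- hole3 (a point): centre of the mouth of the third from right hole, level with the block's top (85 mm above the bench); axes as the incubator's. Plain blind hole, diameter 49.5 mm, sharp edge without chamfer, 35 mm deep; holes are 62 mm apart along y. Any tube may go in any hole
- hole4 (a point): centre of the mouth of the left-hand (+y) hole, level with the block's top (85 mm above the bench); axes as the incubator's. Plain blind hole, diameter 49.5 mm, sharp edge without chamfer, 35 mm deep; holes are 62 mm apart along y. Any tube may go in any hole
- shutter_grip (a point): point in the middle of the shutter's black upright grip, which is 14 mm thick (incubator x), 60 mm long (incubator y) and stands from 91 to 125 mm above the bench; the point is 109 mm up. The plate it stands on is 4 mm thick, its top 91 mm above the bench. The grip moves with the shutter; axes as the incubator's
- shutter (a joint): travel of the shutter in m: 0 = shut over the holes, grows as the grip is slid straight to the rear (incubator +x), 0.065 = open against its end stop, all four holes bare. About 2 N of friction; stays where it is left
- dial_grip (a point): middle of the timer dial's black bar knob, on the dial's vertical axis, 113.5 mm above the bench. The bar is 60 mm long, 16 mm thick and 36 mm high (95.5 to 131.5 mm above the bench). Its x axis runs along the bar and turns with it; when the dial reads 1 the bar lies along the incubator's x
- dial (a joint): timer dial angle, rad, grows clockwise seen from above, stops at 0 and 5.50. A white disc with digits 1 to 8, 14 mm high, 0.785 rad apart, lies under the cover; the digit in the 22 mm window in front (-x) of the knob is the setting, upright for a reader at the front: 0 shows 1, 0.785 shows 2, ... 3.142 shows 5, 3.927 shows 6. Friction 0.06 N m, no detents; stays where left
- tube1_mid (a point): middle of tube1, a sample tube: plain cylinder, 48 mm diameter, 90 mm tall, 0.25 kg, steel, white cap on the upper 38 mm, flat sharp-edged foot; all alike. Point half-way up, 45 mm above the foot; z along its axis. Fully home it is 10 mm above the hole's mouth (55 mm shows), so hold it in the upper third. Starts standing right of the incubator; 3 or 4 of the 5 are there
- tube2_mid (a point): middle of tube2, a sample tube: plain cylinder, 48 mm diameter, 90 mm tall, 0.25 kg, steel, white cap on the upper 38 mm, flat sharp-edged foot; all alike. Point half-way up, 45 mm above the foot; z along its axis. Fully home it is 10 mm above the hole's mouth (55 mm shows), so hold it in the upper third. Starts standing right of the incubator; 3 or 4 of the 5 are there
- tube3_mid (a point): middle of tube3, a sample tube: plain cylinder, 48 mm diameter, 90 mm tall, 0.25 kg, steel, white cap on the upper 38 mm, flat sharp-edged foot; all alike. Point half-way up, 45 mm above the foot; z along its axis. Fully home it is 10 mm above the hole's mouth (55 mm shows), so hold it in the upper third. Starts standing right of the incubator; 3 or 4 of the 5 are there
- tube4_mid (a point): middle of tube4, a sample tube: plain cylinder, 48 mm diameter, 90 mm tall, 0.25 kg, steel, white cap on the upper 38 mm, flat sharp-edged foot; all alike. Point half-way up, 45 mm above the foot; z along its axis. Fully home it is 10 mm above the hole's mouth (55 mm shows), so hold it in the upper third. Starts standing right of the incubator; 3 or 4 of the 5 are there
- tube5_mid (a point): middle of tube5, a sample tube: plain cylinder, 48 mm diameter, 90 mm tall, 0.25 kg, steel, white cap on the upper 38 mm, flat sharp-edged foot; all alike. Point half-way up, 45 mm above the foot; z along its axis. Fully home it is 10 mm above the hole's mouth (55 mm shows), so hold it in the upper third. Starts standing right of the incubator; 3 or 4 of the 5 are there
- spray_mid (a point): bystander: white trigger spray bottle, 84 mm diameter, 208 mm tall; point on its axis 85 mm up
- jug_mid (a point): bystander: yellow bottle, 80 mm diameter, 150 mm tall; point on its axis 75 mm up
- tipbox_mid (a point): bystander: magenta box, 60 x 120 x 50 mm; its centre
Mind the look-alikes: they are no part of the job. Leave any green or orange look-alike of the part that bears tube5_mid alone.

How it is judged:
On the way, in this order (a step that is already met when the one before it is completed fails the run):
1. the shutter is slid open to its end stop (value of joint shutter above 0.061 m), for 0.2 s.
2. every tube present is fully home in a hole (((horizontal distance between tube1_mid and hole1 below 0.004 m and z of tube1_mid in the frame of hole1 below 0.013 m and angle between tube1_mid's own z axis and vertical below 0.06 rad) or (horizontal distance between tube1_mid and hole2 below 0.004 m and z of tube1_mid in the frame of hole2 below 0.013 m and angle between tube1_mid's own z axis and vertical below 0.06 rad) or (horizontal distance between tube1_mid and hole3 below 0.004 m and z of tube1_mid in the frame of hole3 below 0.013 m and angle between tube1_mid's own z axis and vertical below 0.06 rad) or (horizontal distance between tube1_mid and hole4 below 0.004 m and z of tube1_mid in the frame of hole4 below 0.013 m and angle between tube1_mid's own z axis and vertical below 0.06 rad)) and ((horizontal distance between tube2_mid and hole1 below 0.004 m and z of tube2_mid in the frame of hole1 below 0.013 m and angle between tube2_mid's own z axis and vertical below 0.06 rad) or (horizontal distance between tube2_mid and hole2 below 0.004 m and z of tube2_mid in the frame of hole2 below 0.013 m and angle between tube2_mid's own z axis and vertical below 0.06 rad) or (horizontal distance between tube2_mid and hole3 below 0.004 m and z of tube2_mid in the frame of hole3 below 0.013 m and angle between tube2_mid's own z axis and vertical below 0.06 rad) or (horizontal distance between tube2_mid and hole4 below 0.004 m and z of tube2_mid in the frame of hole4 below 0.013 m and angle between tube2_mid's own z axis and vertical below 0.06 rad)) and ((horizontal distance between tube3_mid and hole1 below 0.004 m and z of tube3_mid in the frame of hole1 below 0.013 m and angle between tube3_mid's own z axis and vertical below 0.06 rad) or (horizontal distance between tube3_mid and hole2 below 0.004 m and z of tube3_mid in the frame of hole2 below 0.013 m and angle between tube3_mid's own z axis and vertical below 0.06 rad) or (horizontal distance between tube3_mid and hole3 below 0.004 m and z of tube3_mid in the frame of hole3 below 0.013 m and angle between tube3_mid's own z axis and vertical below 0.06 rad) or (horizontal distance between tube3_mid and hole4 below 0.004 m and z of tube3_mid in the frame of hole4 below 0.013 m and angle between tube3_mid's own z axis and vertical below 0.06 rad)) and ((horizontal distance between tube4_mid and hole1 below 0.004 m and z of tube4_mid in the frame of hole1 below 0.013 m and angle between tube4_mid's own z axis and vertical below 0.06 rad) or (horizontal distance between tube4_mid and hole2 below 0.004 m and z of tube4_mid in the frame of hole2 below 0.013 m and angle between tube4_mid's own z axis and vertical below 0.06 rad) or (horizontal distance between tube4_mid and hole3 below 0.004 m and z of tube4_mid in the frame of hole3 below 0.013 m and angle between tube4_mid's own z axis and vertical below 0.06 rad) or (horizontal distance between tube4_mid and hole4 below 0.004 m and z of tube4_mid in the frame of hole4 below 0.013 m and angle between tube4_mid's own z axis and vertical below 0.06 rad)) and ((horizontal distance between tube5_mid and hole1 below 0.004 m and z of tube5_mid in the frame of hole1 below 0.013 m and angle between tube5_mid's own z axis and vertical below 0.06 rad) or (horizontal distance between tube5_mid and hole2 below 0.004 m and z of tube5_mid in the frame of hole2 below 0.013 m and angle between tube5_mid's own z axis and vertical below 0.06 rad) or (horizontal distance between tube5_mid and hole3 below 0.004 m and z of tube5_mid in the frame of hole3 below 0.013 m and angle between tube5_mid's own z axis and vertical below 0.06 rad) or (horizontal distance between tube5_mid and hole4 below 0.004 m and z of tube5_mid in the frame of hole4 below 0.013 m and angle between tube5_mid's own z axis and vertical below 0.06 rad))), for 0.2 s.
3. the timer dial shows 6 (value of joint dial between 3.777 and 4.077 rad), for 0.2 s.
At the end, for the whole second after the job is handed in: the shutter is within 4 mm of its open end stop; every tube present stands in a hole, its axis within 4 mm of the hole's, within 3 mm of fully home and within 0.06 rad of upright; the dial is at rest within 0.15 rad of 6 (3.927) (all of step 2 and all of step 3 and value of joint shutter above 0.061 m and velocity of joint dial between -0.05 and 0.05 rad/s); the robot touches nothing.
It fails at once if a bystander (spray bottle, yellow bottle, magenta box) is moved by more than 30 mm (distance of any of spray_mid, jug_mid, tipbox_mid from where it was at the start of the episode above 0.03 m).
Of tube1, tube2, tube3, tube4, tube5 only 3 to 4 are there at a start; the rules pass over those that are not, and their reading is None.
At some moment in a run one of tube1, tube2, tube3, tube4, tube5 may be knocked a few centimetres aside while the robot is not near it.
Once in a run the grip may slacken for a moment while it holds something.
It also fails if it takes over 210 s, if anything falls off the work surface, if the arm or the gripper's body presses on something with over 40 N, if the wrist force passes 120 N, or if a joint passes its speed limit or range.

## Robot

A 6-joint arm with a two-finger parallel gripper is mounted at the origin on the work surface. World frame = base frame: x ahead of the robot, y to its left, z up, the work surface at z = 0. Lengths are in m, angles in rad, forces in N, time in s.
With the tool pointing down it reaches from about 0.375 to 0.9 m from the base axis. Payload 3.1 kg.
Tool frame: the origin (TCP) lies midway between the tips of the shut fingers; the grasp point (between the pads) lies 19 mm behind it; z points along the fingers, y is the line along which they close (so a half turn about z gives the same grasp; the last joint's range is limited). The gripper opens to 85 mm and grips with 20 to 120 N. Pads are 22 mm wide; open, the fingers measure 114 mm over their backs; the gripper's body (76 mm by 85 mm) begins 54 mm behind the grasp point. The pads swing forward as they close: fully open they stand 13 mm farther back than shut.
Start: joints at [0.926, 0.527, 1.433, -0, 1.181, -0.178], TCP at [0.281, 0.558, 0.231] pointing down, gripper open.
Joint ranges: [-3.08, 3.08], [-0.75, 2.2], [0.22, 2.44], [-1.43, 4.57], [0, 2.65], [-2.85, 2.85]. Speed limits (rad/s): [2.79, 2.79, 3.14, 3.14, 3.14, 3.14].

## Interface

Orientations are given as [roll, pitch, yaw] about the fixed x, y, z axes, in that order (R = Rz(yaw) Ry(pitch) Rx(roll)).
In Python, from plant import get_state, vision, ctrl gives the robot as it stands.
- The arm moves only by the shell command python3 -m creep 'ROWS' [OPENING] [FORCE]. ROWS is JSON, a list of rows, each a list of 2 entries, a list of its own where there are three numbers: the shift along the tool's x, y, z as a fraction of full scale, then the turn, a rotation vector about the tool's x, y, z as a fraction of full scale. A call has 1 to 5 rows; each row shifts and turns the commanded pose from where the row before left it, along the tool's axes as they then stand; what a row does not reach is not made up. Full scale, the value 1, is 0.4 m for a shift and pi/4 rad for a turn. A row lasts 1/10 s, in which the tool goes at most 50 mm and 8.59 degrees, less where a joint would pass 70% of its speed; a pose out of reach is approached as far as the arm can. A call with a number of a shift or a turn outside -1 to 1 is refused whole. A call with a gripper value outside its range is refused whole. OPENING is the closure in counts, from 0 (fully open) to 255 (shut), set as the call begins (- or left out, the last holds). The fingers move at their own pace and stop on an object; FORCE is the grip in N (left out, the last holds). Time passes only in rows, so rows that do not move let the fingers close. It gives the time, the measured TCP pose, the force, the opening and the grip force at its end, in the units of the state.
- get_state(): the state, without advancing time (a new reading comes with each control period).
- vision.snapshot(name): name is "side" or "top"; returns a dict with "image" (420x560x3 uint8, blue, green, red), "camera_matrix" (3x3 intrinsics, pixels), "R" (3x3) and "t" (3): a world point X has camera coordinates R X + t. Camera axes: x right, y down, z forward; pixel columns grow to the right and rows downward; lengths in m; the calibration is good to about 2 mm. A picture is of the moment at which its call begins. There is no depth.
- ctrl.finish_job(): hands the job in; it is judged then, once.
The state is a dict: "clock": time; "qpos": joint angles; "joint_velocities": joint speeds; "joint_efforts": joint torques, N m; "tool_pos": TCP position; "tool_rot": TCP orientation; "ft_force": force on the tool from outside, world axes, zero at the start; "ft_torque": the same for the moment, N m; "grip_width": finger opening in m; "gripper_force": force on a finger pad.
Only numpy, scipy, OpenCV 4.12 (cv2) and the standard library are available. Lean on these libraries where they do the work, as an engineer would, in place of code of your own. Each camera call takes 0.05 s, during which the arm holds its last target. There are 200 camera calls.

## Working session

There is one attempt and no reset: what is moved stays moved. The work goes in short steps, Python scripts to look and compute and a shell command to move; the robot and the scene stay as the last step left them, time stands still between calls to the robot, and variables do not carry over. Pictures are saved under pics/ and viewed, at most 14 in all, crops included, and the job is handed in when it is done.

```bash
ls; mkdir -p pics
python3 - <<'E'
from plant import get_state, vision
import cv2, numpy as np
s=get_state();print(s['clock'],s['tool_pos'],s['tool_rot'],s['grip_width'])
for n in('top','side'):
    v=vision.snapshot(n);cv2.imwrite(f'pics/{n}0.png',v['image']);print(n,v['camera_matrix'].tolist(),v['R'].tolist(),v['t'].tolist())
E
```

```text
pics
0.0 [0.28023267 0.55783412 0.23031634] [-3.13943263e+00 -3.99859690e-04  2.67578411e+00] 0.08579103557020148
top [[393.2122756514885, 0.0, 282.72420607519865], [0.0, 393.2122756514885, 205.57985795901246], [0.0, 0.0, 1.0]] [[-0.013308890714390132, -0.999650861966938, -0.022826028929940442], [-0.9982144742816833, 0.014612237641704443, -0.05791671473456721], [0.05823003316584409, 0.022014465241300123, -0.9980604323174246]] [0.1179092486229976, 0.592035309593382, 1.2975878318969831]
side [[403.5933012116212, 0.0, 278.5468827191308], [0.0, 403.5933012116212, 203.83580731924496], [0.0, 0.0, 1.0]] [[0.7008532508458608, -0.7129975305133542, 0.020958107277311202], [-0.34654389036969696, -0.3660284166864166, -0.8636726985527967], [0.6234677640634071, 0.59804491441688, -0.503617143784723]] [-0.3463866275464128, 0.3261885254431004, 0.830061078808742]
```

View pics/top0.png

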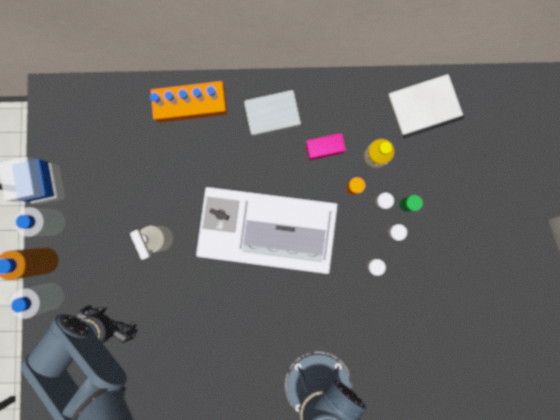

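View pics/side0.png

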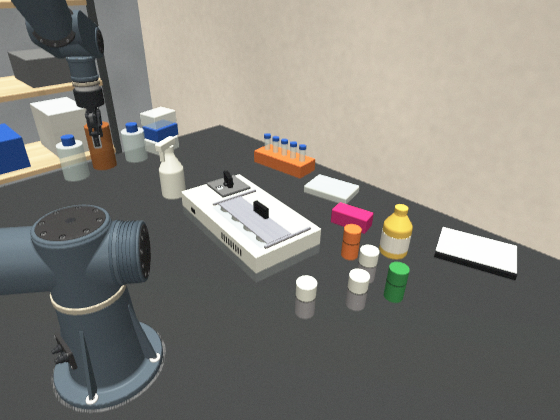

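```bash
cat > h.py <<'E'
import numpy as np, cv2
from plant import get_state, vision
from scipy.spatial.transform import Rotation as Rt
def ray(v,u,w,z):
    K,R,t=[np.array(v[k]) for k in('camera_matrix','R','t')]
    d=R.T@np.linalg.solve(K,[u,w,1]); c=-R.T@t
    return c+d*(z-c[2])/d[2]
def proj(v,X):
    K,R,t=[np.array(v[k]) for k in('camera_matrix','R','t')]
    p=K@(R@np.array(X,float)+t); return p[:2]/p[2]
def crop(v,x0,y0,x1,y1,f,name):
    cv2.imwrite('pics/'+name,cv2.resize(v['image'][y0:y1,x0:x1],None,fx=f,fy=f,interpolation=cv2.INTER_CUBIC))
def caps(v,lo=170,z=.09):
    im=v['image'].astype(int);m=((im.min(2)>lo)).astype(np.uint8)
    n,_,st,c=cv2.connectedComponentsWithStats(m)
    return [(c[i].round(1),st[i,4],ray(v,*c[i],z)[:2].round(4)) for i in range(1,n) if 80<st[i,4]<700]
def go(p,yaw,at=None):
    """tool-frame shift in full-scale units and turn to reach TCP p, pointing down with tool yaw (Rz(yaw)Rx(pi))"""
    s=get_state();R=Rt.from_euler('xyz',s['tool_rot'])
    T=Rt.from_euler('xyz',[np.pi,0,yaw]);alt=Rt.from_euler('xyz',[np.pi,0,yaw+np.pi])
    d=min([(R.inv()*q).as_rotvec() for q in(T,alt)],key=np.linalg.norm)
    print('shift',(R.inv().apply(np.array(p)-s['tool_pos'])/.4).round(4),'turn',(d/(np.pi/4)).round(4),'t',round(s['clock'],1))
E
python3 - <<'E'
from h import *
v=vision.snapshot('top');crop(v,190,180,350,280,5,'c1.png')
for c in caps(v):print(c)
E
```

```text
(array([385.3, 200.2]), np.int32(204), array([ 0.6016, -0.2153]))
(array([398.4, 231.8]), np.int32(204), array([ 0.5018, -0.2531]))
(array([151.1, 231.2]), np.int32(110), array([0.5142, 0.5274]))
(array([138.9, 244.2]), np.int32(252), array([0.4732, 0.566 ]))
(array([376.8, 267. ]), np.int32(212), array([ 0.3934, -0.183 ]))
```

View pics/c1.png

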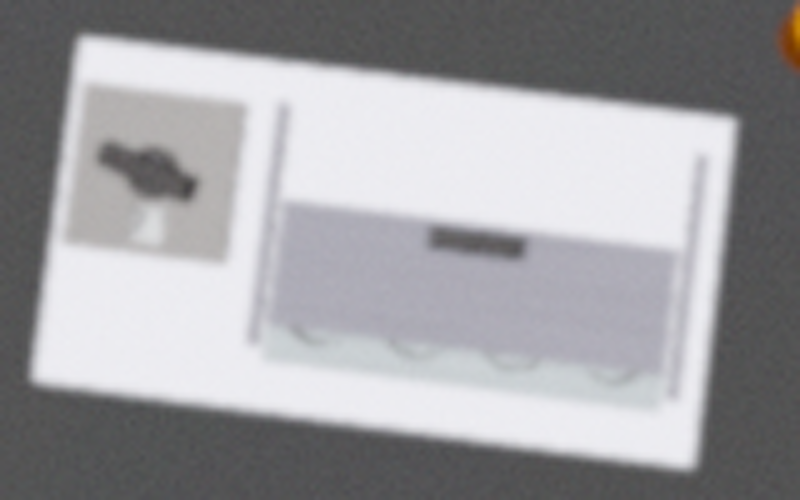

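Run:
```python
from h import *
v=vision.snapshot('top')
P=np.array([ray(v,190+(x+.5)/5-.5,180+(y+.5)/5-.5,.085)[:2] for x,y in[(78,36),(740,118),(697,470),(32,383)]])
print(P, [np.linalg.norm(P[i]-P[i-1]) for i in range(4)])
M=np.array([[.11,.21],[.11,-.21],[-.11,-.21],[-.11,.21]])
c=P.mean(0);A=(P-c).T@M
yaw=np.arctan2(A[1,0]-A[0,1],A[0,0]+A[1,1]);print(c,yaw)
R=np.array([[np.cos(yaw),-np.sin(yaw)],[np.sin(yaw),np.cos(yaw)]])
def loc(x,y,z):return (R.T@(ray(v,190+(x+.5)/5-.5,180+(y+.5)/5-.5,z)[:2]-c)).round(4)
for n,p in dict(grip=(478,238,.125),dial=(149,171,.1315),d1=(103,152,.1315),d2=(192,188,.1315),arc1=(618,385,.085),arc2=(516,370,.085),arc3=(412,359,.085),arc4=(312,346,.085),cov1=(90,86,.094),cov2=(228,262,.094)).items():print(n,loc(*p))
print(R@[0,0]+c)
vs=vision.snapshot('side')
crop(v,200,195,245,240,8,'d1.png');a=cv2.imread('pics/d1.png')
x,y=proj(vs,[*(c+R@[0,.15]),.1]).astype(int)
crop(vs,x-25,y-22,x+25,y+23,8,'d2.png');b=cv2.imread('pics/d2.png');print(x,y)
h=min(a.shape[0],b.shape[0]);cv2.imwrite('pics/d.png',np.hstack([a[:h],b[:h]]))
```

```text
[[ 0.65358735  0.35554287]
 [ 0.59475297 -0.06584933]
 [ 0.37385541 -0.03421653]
 [ 0.43305329  0.38524865]] [np.float64(0.22252573977412413), np.float64(0.4254795792184528), np.float64(0.2231509959668404), np.float64(0.42362179836793706)]
[0.51381225 0.16018142] -0.13916027456209273
grip [ 0.0153 -0.0581]
dial [0.0307 0.1472]
d1 [0.0387 0.1769]
d2 [0.0237 0.1195]
arc1 [-0.0653 -0.1564]
arc2 [-0.0641 -0.0916]
arc3 [-0.0656 -0.0256]
arc4 [-0.0655  0.0383]
cov1 [0.08   0.1988]
cov2 [-0.0194  0.0969]
[0.51381225 0.16018142]
219 185
```

View pics/d.png

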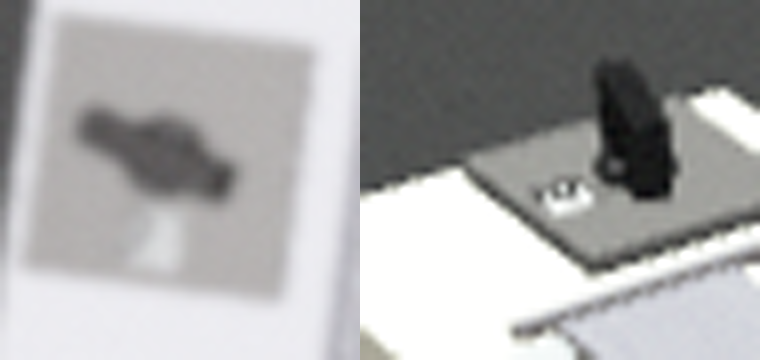

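```bash
cat >> h.py <<'E'
C=np.array([.5138,.1602]);YAW=-.139
def W(x,y,z):
    c,s=np.cos(YAW),np.sin(YAW);return np.array([C[0]+c*x-s*y,C[1]+s*x+c*y,z])
def L(p):
    c,s=np.cos(YAW),np.sin(YAW);d=np.array(p[:2])-C;return np.array([c*d[0]+s*d[1],-s*d[0]+c*d[1],p[2]])
E
python3 - <<'E'
from h import *
go(W(-.035,-.058,.2),YAW)
E
```

```text
shift [-0.9317 -0.7922  0.0777] turn [-1.300e-03 -4.000e-04 -4.161e-01] t 0.2
```

```bash
python3 -m creep '[[[-0.093,-0.079,0.008],[0,0,0]],[[-0.093,-0.079,0.008],[0,0,0]],[[-0.093,-0.079,0.008],[0,0,0]],[[-0.093,-0.079,0.008],[0,0,0]],[[-0.093,-0.079,0.008],[0,0,0]]]' 255 40
python3 -m creep '[[[-0.093,-0.079,0.008],[0,0,0]],[[-0.093,-0.079,0.008],[0,0,0]],[[-0.093,-0.079,0.008],[0,0,0]],[[-0.093,-0.079,0.008],[0,0,0]],[[-0.093,-0.079,0.008],[0,0,0]]]'
python3 -m creep '[[[0,0,0],[0,0,-0.14]],[[0,0,0],[0,0,-0.14]],[[0,0,0],[0,0,-0.14]],[[0,0,0],[0,0,0]]]'
python3 - <<'E'
from h import *
s=get_state();print(L(s['tool_pos']),s['tool_rot'],s['qpos'].round(2) if hasattr(s['qpos'],'round') else s['qpos'])
go(W(-.03,-.058,.104),YAW)
E
```

```text
clock: 0.75
tool_pos: [0.3763, 0.3321, 0.2153]
tool_rot: [3.141, 0.0, 2.676]
ft_force: [0.3, -0.5, -0.9]
grip_width: 0.0124
gripper_force: 0.0
clock: 1.25
tool_pos: [0.4717, 0.1071, 0.1994]
tool_rot: [3.141, 0.0, 2.676]
ft_force: [1.1, -0.1, 0.7]
grip_width: 0.0004
gripper_force: 0.0
clock: 1.65
tool_pos: [0.4712, 0.1087, 0.1993]
tool_rot: [3.142, -0.0, 3.005]
ft_force: [-0.5, 0.9, -0.2]
grip_width: -0.0
gripper_force: 0.0
[-0.0350655  -0.05688907  0.1992965 ] [ 3.14157241e+00 -1.95574617e-06  3.00484916e+00] [-0.    0.39  1.81  0.    0.94 -1.44]
shift [-0.0127 -0.0028  0.2382] turn [ 0.     -0.      0.0029] t 1.6
```

```bash
python3 -m creep '[[[0,0,0.08],[0,0,0]],[[0,0,0.08],[0,0,0]],[[0,0,0.076],[0,0,0]],[[-0.04,0,0],[0,0,0]],[[-0.04,0,0],[0,0,0]]]'
python3 -m creep '[[[-0.03,0,0],[0,0,0]],[[-0.03,0,0],[0,0,0]],[[-0.03,0,0],[0,0,0]],[[0,0,0],[0,0,0]]]'
python3 - <<'E'
from h import *
s=get_state();print(L(s['tool_pos']))
v=vision.snapshot('top');crop(v,190,180,350,280,5,'c2.png')
E
```

```text
clock: 2.15
tool_pos: [0.5018, 0.1049, 0.1036]
tool_rot: [-3.141, -0.004, 3.004]
ft_force: [-6.4, 1.2, 0.9]
grip_width: -0.0001
gripper_force: 1.2
clock: 2.55
tool_pos: [0.5411, 0.0995, 0.1053]
tool_rot: [3.141, 0.004, 3.005]
ft_force: [-0.2, -0.8, 0.2]
grip_width: 0.0001
gripper_force: 0.0
[ 0.03548603 -0.05635514  0.10529255]
```

View pics/c2.png

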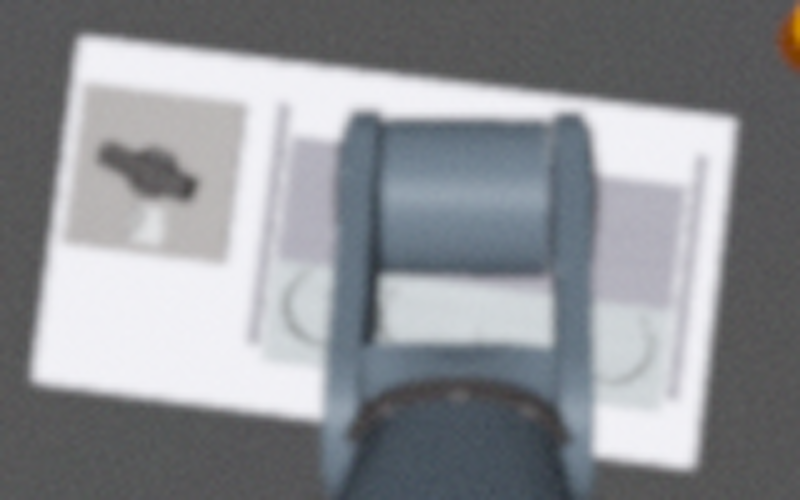

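```bash
python3 -m creep '[[[-0.02,0,0],[0,0,0]],[[-0.015,0,0],[0,0,0]],[[0,0,0],[0,0,0]]]'; python3 -m creep '[[[-0.015,0,0],[0,0,0]],[[0,0,0],[0,0,0]]]'; python3 -m creep '[[[-0.008,0,0],[0,0,0]],[[0,0,0],[0,0,0]]]'
```

```text
clock: 2.9
tool_pos: [0.553, 0.0978, 0.1052]
tool_rot: [3.142, 0.001, 3.006]
ft_force: [-2.4, 0.0, 0.9]
grip_width: -0.0001
gripper_force: 0.7
clock: 3.1
tool_pos: [0.5529, 0.0977, 0.1046]
tool_rot: [-3.141, -0.012, 3.006]
ft_force: [-11.2, 1.8, 7.4]
grip_width: 0.0001
gripper_force: 5.4
clock: 3.3
tool_pos: [0.5529, 0.0976, 0.1043]
tool_rot: [-3.14, -0.018, 3.006]
ft_force: [-15.6, 2.8, 11.3]
grip_width: -0.0
gripper_force: 7.8
```

```bash
python3 -m creep '[[[0.05,0,0],[0,0,0]],[[0,0,-0.12],[0,0,0.18]],[[0,0,-0.12],[0,0,0.18]],[[0,0,-0.05],[0,0,0.18]],[[0,0,0],[0,0,0.18]]]' 0
python3 -m creep '[[[0,0,0],[0,0,0.18]],[[0,0,0],[0,0,0.18]],[[0,0,0],[0,0,0.18]],[[0,0,0],[0,0,0.18]],[[0,0,0],[0,0,0.18]]]'
python3 -m creep '[[[0,0,0],[0,0,0.18]],[[0,0,0],[0,0,0.19]],[[0,0,0],[0,0,0]]]'
python3 - <<'E'
from h import *
v=vision.snapshot('top')
for c in caps(v):print(c)
go([.394,-.182,.2],YAW+np.pi/2)
E
```

```text
clock: 3.8
tool_pos: [0.5456, 0.0993, 0.2257]
tool_rot: [3.134, 0.01, 2.434]
ft_force: [-0.2, -1.0, -0.3]
grip_width: 0.0723
gripper_force: 0.0
clock: 4.3
tool_pos: [0.5429, 0.0992, 0.2214]
tool_rot: [3.138, 0.001, 1.727]
ft_force: [0.6, 0.4, -0.6]
grip_width: 0.0852
gripper_force: 0.0
clock: 4.6
tool_pos: [0.5427, 0.0992, 0.2213]
tool_rot: [3.139, -0.0, 1.443]
ft_force: [-0.5, -0.2, 0.2]
grip_width: 0.0854
gripper_force: 0.0
(array([385.2, 200.3]), np.int32(209), array([ 0.6015, -0.215 ]))
(array([398.4, 231.9]), np.int32(210), array([ 0.5016, -0.2532]))
(array([153.4, 236.6]), np.int32(263), array([0.4967, 0.5198]))
(array([139. , 244.3]), np.int32(258), array([0.4732, 0.5658]))
(array([376.8, 266.9]), np.int32(218), array([ 0.3935, -0.183 ]))
shift [-0.744  -0.2807  0.0525] turn [ 0.0028 -0.0002  0.0176] t 4.7
```

```bash
python3 -m creep '[[[-0.106,-0.04,0],[0,0,0.017]],[[-0.106,-0.04,0],[0,0,0]],[[-0.106,-0.04,0],[0,0,0]],[[-0.106,-0.04,0],[0,0,0]],[[-0.106,-0.04,0],[0,0,0]]]'
python3 -m creep '[[[-0.106,-0.04,0],[0,0,0]],[[-0.106,-0.04,0],[0,0,0]],[[0,0,0],[0,0,0]]]'
python3 - <<'E'
from h import *
s=get_state();print(s['tool_pos'])
v=vision.snapshot('top');vs=vision.snapshot('side')
for c in caps(v):print(c)
go([.3935,-.183,.055],YAW+np.pi/2)
crop(v,190,180,350,280,5,'c3.png')
crop(vs,260,220,460,340,4,'s1.png')
E
```

```text
clock: 5.15
tool_pos: [0.4328, -0.1012, 0.2213]
tool_rot: [3.139, 0.001, 1.433]
ft_force: [0.5, -0.7, -0.4]
grip_width: 0.0856
gripper_force: 0.0
clock: 5.45
tool_pos: [0.3885, -0.1841, 0.2214]
tool_rot: [3.14, 0.003, 1.425]
ft_force: [-0.2, 0.3, 0.2]
grip_width: 0.085
gripper_force: 0.0
[ 0.38847326 -0.18410428  0.22140611]
(array([385.2, 200.2]), np.int32(207), array([ 0.6017, -0.2149]))
(array([398.4, 231.9]), np.int32(209), array([ 0.5016, -0.2533]))
(array([153.5, 236.1]), np.int32(244), array([0.4984, 0.5198]))
(array([139. , 244.2]), np.int32(257), array([0.4734, 0.5659]))
(array([376.9, 267. ]), np.int32(216), array([ 0.3933, -0.1831]))
shift [-0.0053  0.0105  0.4154] turn [ 0.0016  0.0005 -0.0049] t 5.5
```

View pics/c3.png

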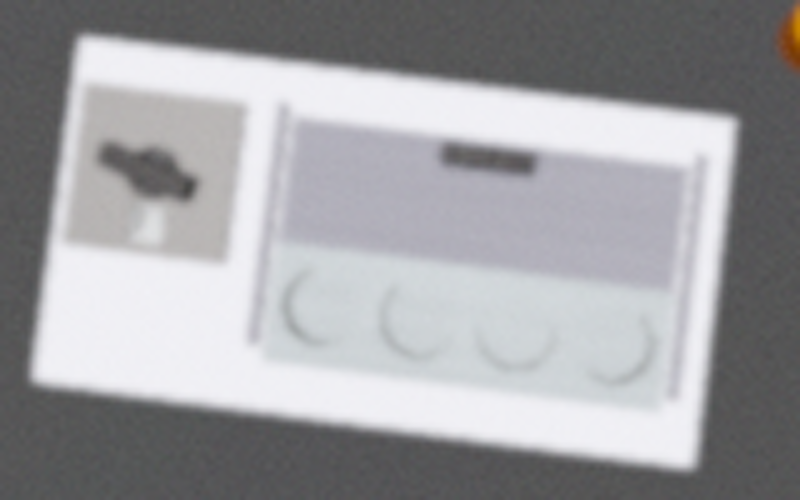

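```bash
python3 -m creep '[[[-0.005,0.0105,0.11],[0,0,0]],[[0,0,0.11],[0,0,0]],[[0,0,0.11],[0,0,0]],[[0,0,0.085],[0,0,0]],[[0,0,0],[0,0,0]]]'
python3 -m creep '[[[0,0,0],[0,0,0]],[[0,0,0],[0,0,0]],[[0,0,0],[0,0,0]],[[0,0,0],[0,0,0]],[[0,0,0],[0,0,0]]]' 255 60
python3 -m creep '[[[0,0,0],[0,0,0]],[[0,0,-0.05],[0,0,0]],[[0,0,-0.1],[0,0,0]],[[0,0,-0.1],[0,0,0]],[[0,0,0],[0,0,0]]]'
python3 - <<'E'
from h import *
v=vision.snapshot('top')
q=np.array([ray(v,190+(x+.5)/5-.5,180+(y+.5)/5-.5,.085)[:2] for x,y in[(615,345),(518,333),(422,320),(323,308)]])
for p in q: print(L([*p,0])[:2])
print(q)
E
```

```text
clock: 6.05
tool_pos: [0.3919, -0.1786, 0.0514]
tool_rot: [-3.134, -0.005, 1.433]
ft_force: [0.2, 0.4, -0.2]
grip_width: 0.0853
gripper_force: 0.0
clock: 6.55
tool_pos: [0.3945, -0.1822, 0.0571]
tool_rot: [3.137, 0.002, 1.43]
ft_force: [-0.1, 2.1, 8.0]
grip_width: 0.0465
gripper_force: 61.1
clock: 7.05
tool_pos: [0.3961, -0.1836, 0.1601]
tool_rot: [3.131, 0.007, 1.43]
ft_force: [-0.6, -0.7, -2.4]
grip_width: 0.047
gripper_force: 63.4
[-0.04065296 -0.15151433]
[-0.04090361 -0.08994166]
[-0.04045038 -0.02873529]
[-0.04086147  0.03446052]
[[0.45254639 0.0157796 ]
 [0.46082923 0.07679314]
 [0.46975841 0.13734638]
 [0.47810724 0.19998962]]
```

Run:
```python
from h import *
go(W(-.0407,-.028,.165),YAW+np.pi/2)
```

```text
shift [ 0.8204  0.0722 -0.0206] turn [ 0.0094  0.0058 -0.0028] t 7.1
```

```bash
python3 -m creep '[[[0,0,-0.07],[0,0,0]],[[0.117,0.0103,0],[0,0,0]],[[0.117,0.0103,0],[0,0,0]],[[0.117,0.0103,0],[0,0,0]],[[0.117,0.0103,0],[0,0,0]]]'
python3 -m creep '[[[0.117,0.0103,0],[0,0,0]],[[0.117,0.0103,0],[0,0,0]],[[0.117,0.0103,0],[0,0,0]],[[0,0,0.04],[0,0,0]],[[0,0,0],[0,0,0]]]'
python3 - <<'E'
from h import *
s=get_state();print(s['ft_force'],s['qpos'])
go(W(-.0407,-.028,.145),YAW+np.pi/2)
v=vision.snapshot('top');crop(v,250,190,340,270,6,'a.png');a=cv2.imread('pics/a.png')
vs=vision.snapshot('side');crop(vs,215,160,305,240,6,'b.png');b=cv2.imread('pics/b.png')
cv2.imwrite('pics/e1.png',cv2.resize(np.hstack([a,b]),(800,356)))
E
```

```text
clock: 7.6
tool_pos: [0.435, 0.0032, 0.182]
tool_rot: [-3.139, -0.0, 1.428]
ft_force: [0.9, -0.7, -2.0]
grip_width: 0.0465
gripper_force: 63.3
clock: 8.1
tool_pos: [0.4653, 0.14, 0.1645]
tool_rot: [-3.135, 0.002, 1.433]
ft_force: [-1.2, -1.1, -2.1]
grip_width: 0.0467
gripper_force: 63.2
[-1.23594027 -1.0639311  -2.0770014 ] [ 6.19029604e-02  4.47442733e-01  1.83925428e+00 -2.80400084e-04
  8.61539716e-01  1.99978519e-01]
shift [-0.0031  0.0116  0.0486] turn [-0.0082  0.0019  0.0014] t 8.1
```

View pics/e1.png

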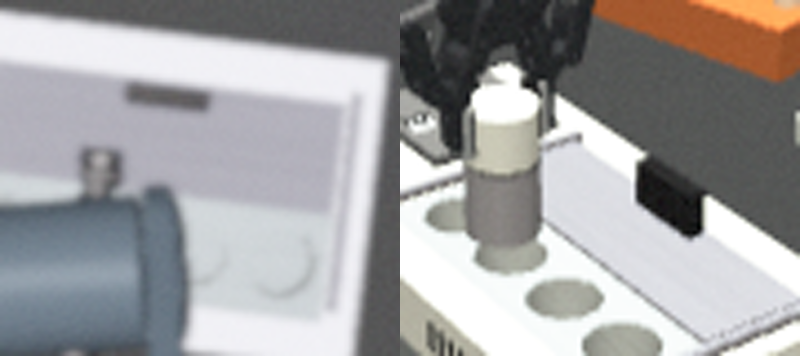

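```bash
python3 -m creep '[[[-0.003,0.0116,0.02],[0,0,0]],[[0,0,0.02],[0,0,0]],[[0,0,0],[0,0,0]],[[0,0,0],[0,0,0]]]'
python3 - <<'E'
from h import *
go(W(-.0407,-.028,.142),YAW+np.pi/2)
vs=vision.snapshot('side')
for y in(-.152,-.09):
  p=proj(vs,W(-.0407,y,.085));print(p,(p-[215,160])*4.444+[400,0])
E
python3 -m creep '[[[0,0,0.008],[0,0,0]],[[0,0,0.008],[0,0,0]],[[0,0,0],[0,0,0]]]'
```

```text
clock: 8.6
tool_pos: [0.4723, 0.1362, 0.1506]
tool_rot: [-3.141, 0.0, 1.428]
ft_force: [-0.3, 0.8, -2.3]
grip_width: 0.0467
gripper_force: 63.1
shift [ 0.0038 -0.0073  0.0216] turn [-0.0013  0.0002 -0.0048] t 8.6
[264.16590727 237.66050296] [618.49329189 345.12327517]
[251.10623512 227.22339801] [560.45610888 298.74078077]
clock: 8.95
tool_pos: [0.4721, 0.1369, 0.1442]
tool_rot: [-3.141, 0.0, 1.429]
ft_force: [-0.0, -0.1, -3.3]
grip_width: 0.0464
gripper_force: 63.2
```

```bash
python3 -m creep '[[[0.003,-0.006,0],[0,0,0]],[[0,0,0],[0,0,0]],[[0,0,0.008],[0,0,0]],[[0,0,0.005],[0,0,0]],[[0,0,0],[0,0,0]]]'
python3 - <<'E'
from h import *
s=get_state();print(L(s['tool_pos']),s['ft_force'],s['ft_torque'])
E
```

```text
clock: 9.45
tool_pos: [0.4709, 0.139, 0.1414]
tool_rot: [3.14, -0.001, 1.429]
ft_force: [-2.8, 0.7, 15.6]
grip_width: 0.0467
gripper_force: 65.5
[-0.03958737 -0.02693591  0.14142073] [-2.79894196  0.7233165  15.6099557 ] [ 0.08881284  0.91676315 -0.04490315]
```

```bash
for i in 1; do python3 -m creep '[[[0,0.0025,0],[0,0,0]],[[0,0,0],[0,0,0]]]' | egrep 'pos|force'; python3 -m creep '[[[0,0.0025,0],[0,0,0]],[[0,0,0],[0,0,0]]]'| egrep 'pos|force';python3 -m creep '[[[0,0.0025,0],[0,0,0]],[[0,0,0],[0,0,0]]]'| egrep 'pos|force'; done
python3 - <<'E'
from h import *
s=get_state();print(L(s['tool_pos']),s['ft_force'],s['ft_torque'])
E
```

```text
tool_pos: [0.4711, 0.139, 0.1413]
ft_force: [-3.3, 2.2, 14.7]
gripper_force: 42.8
tool_pos: [0.4713, 0.139, 0.1413]
ft_force: [-5.3, 3.8, 16.9]
gripper_force: 58.8
tool_pos: [0.4714, 0.139, 0.1412]
ft_force: [-5.4, 3.0, 18.1]
gripper_force: 58.9
[-0.03904884 -0.02687345  0.14121057] [-5.37633198  2.9871712  18.06319613] [ 0.2813381   1.62102933 -0.14963257]
```

```bash
python3 -m creep '[[[0,0,-0.01],[0,0,0]],[[0,0,0],[0,0,0]]]' | egrep 'pos|force'; python3 -m creep '[[[0,0,0.006],[0,0,0]],[[0,0,0.005],[0,0,0]],[[0,0,0],[0,0,0]]]'
python3 - <<'E'
from h import *
s=get_state();print(L(s['tool_pos']),s['ft_force'],s['ft_torque'])
E
```

```text
tool_pos: [0.4739, 0.138, 0.1438]
ft_force: [-0.3, 0.6, -2.6]
gripper_force: 61.9
clock: 10.55
tool_pos: [0.4741, 0.1384, 0.1417]
tool_rot: [3.139, -0.001, 1.429]
ft_force: [-6.6, 1.2, 24.5]
grip_width: 0.0468
gripper_force: 65.0
[-0.03631037 -0.02707089  0.14174199] [-6.5569307   1.17437774 24.52450529] [-0.04260464  0.93304413 -0.0685792 ]
```

Run:
```python
from h import *
vs=vision.snapshot('side');crop(vs,205,160,285,230,8,'e2.png')
im=vs['image']
s=get_state();p=s['tool_pos'].copy() if hasattr(s['tool_pos'],'copy') else list(s['tool_pos'])
f=lambda X:((proj(vs,X)-[205,160])*8+3.5).round(0)
print('tube axis foot',f([p[0],p[1],p[2]-.057]),'hole3',f(W(-.0407,-.028,.085)),'+5mm x',f(W(-.0357,-.028,.085)),'+5y',f(W(-.0407,-.023,.085)))
print('hole2',f(W(-.0407,-.09,.085)),'hole4',f(W(-.0407,.034,.085)))
```

```text
tube axis foot [284. 460.] hole3 [275. 464.] +5mm x [287. 460.] +5y [268. 458.]
hole2 [372. 541.] hole4 [185. 392.]
```

View pics/e2.png

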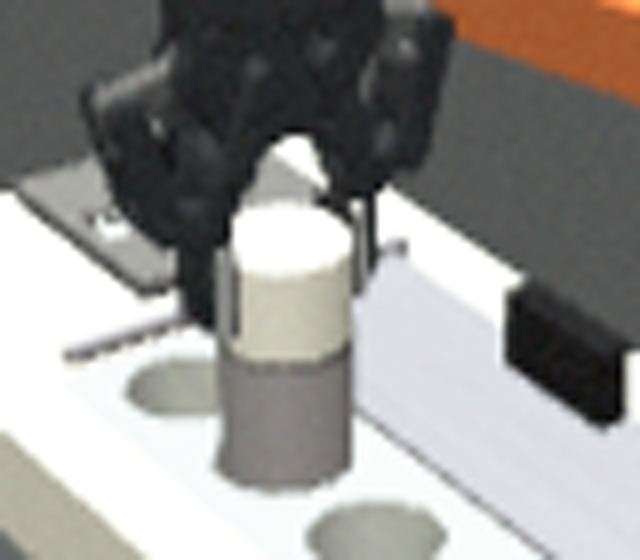

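```bash
python3 -m creep '[[[0,0,-0.008],[0,0,0]],[[-0.004,-0.003,0],[0,0,0]],[[0,0,0],[0,0,0]],[[0,0,0.005],[0,0,0]],[[0,0,0],[0,0,0]]]' | egrep 'pos|force'
for i in 1; do
python3 -m creep '[[[0,-0.002,0],[0,0,0]],[[0,0,0],[0,0,0]],[[0,-0.002,0],[0,0,0]],[[0,0,0],[0,0,0]]]' | egrep 'pos|ft_f'
python3 -m creep '[[[0,-0.002,0],[0,0,0]],[[0,0,0],[0,0,0]],[[0,-0.002,0],[0,0,0]],[[0,0,0],[0,0,0]]]' | egrep 'pos|ft_f'
done
python3 - <<'E'
from h import *
s=get_state();print(L(s['tool_pos']),s['ft_force'],s['ft_torque'])
E
```

```text
tool_pos: [0.4725, 0.1369, 0.1418]
ft_force: [-3.2, 2.0, 18.3]
gripper_force: 64.4
tool_pos: [0.4723, 0.1369, 0.1418]
ft_force: [-1.9, 1.0, 15.3]
tool_pos: [0.472, 0.137, 0.1418]
ft_force: [1.1, 0.6, 12.1]
[-0.03815575 -0.02878234  0.14182059] [ 1.0738079   0.58789626 12.12279808] [-0.1686231  -0.28407712  0.04041552]
```

```bash
python3 -m creep '[[[0,0,-0.002],[0,0,0]],[[0,0,0],[0,0,0]]]' | egrep 'pos|ft_f'
python3 -m creep '[[[0,-0.001,0],[0,0,0]],[[0,0,0],[0,0,0]],[[0,-0.001,0],[0,0,0]],[[0,0,0],[0,0,0]]]' | egrep 'pos|ft_f'
python3 - <<'E'
from h import *
s=get_state();print(L(s['tool_pos']),s['ft_force'],s['ft_torque'])
E
```

```text
tool_pos: [0.4719, 0.1368, 0.1419]
ft_force: [2.1, 0.7, 8.3]
tool_pos: [0.4718, 0.1369, 0.1419]
ft_force: [2.7, 0.3, 5.3]
[-0.03837405 -0.0289      0.14191345] [2.6937508 0.2714925 5.3396672] [-0.28489779 -0.86702376  0.00605883]
```

```bash
python3 -m creep '[[[0,0,-0.004],[0,0,0]],[[0,0,0],[0,0,0]],[[0,0,0],[0,0,0]]]' | egrep 'ft_f'
python3 - <<'E'
from h import *
s=get_state();print(L(s['tool_pos']),s['ft_force'],s['ft_torque'])
go(W(-.039,-.0265,.1425),YAW+np.pi/2)
E
```

```text
ft_force: [-0.2, 0.2, 0.7]
[-0.04303179 -0.02938087  0.14201275] [-0.18370854  0.21965633  0.65953239] [-0.09950599 -0.07317726 -0.00143997]
shift [ 0.0072  0.0101 -0.0012] turn [-0.0024  0.0005 -0.0031] t 12.8
```

```bash
python3 -m creep '[[[0,0,-0.005],[0,0,0]],[[0.007,0.010,0],[0,0,0]],[[0,0,0],[0,0,0]],[[0,0,0.008],[0,0,0]],[[0,0,0],[0,0,0]]]' | egrep 'ft_f'
python3 - <<'E'
from h import *
s=get_state();print(L(s['tool_pos']),s['ft_force'],s['ft_torque'])
F=s['ft_force'];t=s['ft_torque'];print('r',(-t[1]-.25*F[0])/(F[2]+2.4),(t[0]-.25*F[1])/(F[2]+2.4))
E
```

```text
ft_force: [0.0, -0.2, -2.1]
[-0.03872777 -0.02642045  0.14075935] [ 0.00704479 -0.19351758 -2.12867782] [ 0.0855576  -0.01487204  0.03928712]
r 0.04832206384678321 0.49364557985365065
```

```bash
python3 -m creep '[[[0,0,0.008],[0,0,0]],[[0,0,0.008],[0,0,0]],[[0,0,0],[0,0,0]]]' | egrep 'pos|ft_f'
python3 - <<'E'
from h import *
s=get_state();print(L(s['tool_pos']),s['ft_force'],s['ft_torque'])
E
```

```text
tool_pos: [0.4719, 0.1394, 0.1344]
ft_force: [-0.0, 0.6, -2.3]
[-0.03862711 -0.02643551  0.13438845] [-0.02779173  0.57782195 -2.31470991] [ 0.1176077  -0.00851457 -0.00656453]
```

```bash
python3 -m creep '[[[0,0,0.015],[0,0,0]],[[0,0,0.015],[0,0,0]],[[0,0,0.015],[0,0,0]],[[0,0,0.01],[0,0,0]],[[0,0,0],[0,0,0]]]' | egrep 'pos|ft_f'
python3 -m creep '[[[0,0,0.01],[0,0,0]],[[0,0,0.005],[0,0,0]],[[0,0,0],[0,0,0]]]' | egrep 'pos|ft_f'
python3 - <<'E'
from h import *
s=get_state();print(L(s['tool_pos']),s['ft_force'],s['ft_torque'])
v=vision.snapshot('top')
for c in caps(v):print(c)
E
```

```text
tool_pos: [0.4719, 0.1394, 0.1121]
ft_force: [-0.6, 1.0, -3.4]
tool_pos: [0.472, 0.1395, 0.1072]
ft_force: [-1.7, 2.3, 1.3]
[-0.03855437 -0.02631647  0.10721263] [-1.67251162  2.27549545  1.2911008 ] [ 0.43143831  0.31999474 -0.03113067]
(array([385.2, 200.2]), np.int32(210), array([ 0.6016, -0.215 ]))
(array([398.4, 231.9]), np.int32(209), array([ 0.5017, -0.2531]))
(array([153.4, 236.6]), np.int32(266), array([0.4968, 0.5199]))
(array([139. , 244.3]), np.int32(258), array([0.4732, 0.5658]))
```

```bash
python3 -m creep '[[[0,0,0.005],[0,0,0]],[[0,0,0],[0,0,0]]]' | egrep 'pos|ft_f'
python3 -m creep '[[[0,0,-0.004],[0,0,0]],[[0,0,0],[0,0,0]],[[0,0,0],[0,0,0]],[[0,0,0],[0,0,0]],[[0,0,0],[0,0,0]]]' 0
python3 -m creep '[[[0,0,-0.08],[0,0,0]],[[0,0,-0.1],[0,0,0]],[[0,0,-0.08],[0,0,0]],[[0,0,0],[0,0,0]]]'
python3 - <<'E'
from h import *
vs=vision.snapshot('side');crop(vs,205,160,405,310,4,'e3.png')
go([.5017,-.2531,.22],YAW+np.pi/2)
E
```

```text
tool_pos: [0.472, 0.1396, 0.1071]
ft_force: [-5.6, 2.7, 18.7]
clock: 15.15
tool_pos: [0.4723, 0.1392, 0.1063]
tool_rot: [-3.141, 0.0, 1.429]
ft_force: [-0.5, 0.0, 0.4]
grip_width: 0.0852
gripper_force: 0.0
clock: 15.55
tool_pos: [0.4754, 0.1396, 0.2145]
tool_rot: [3.132, -0.002, 1.43]
ft_force: [0.2, -0.3, -0.0]
grip_width: 0.0853
gripper_force: 0.0
shift [-0.9616  0.2074 -0.0187] turn [ 0.0068 -0.0012 -0.003 ] t 15.6
```

View pics/e3.png

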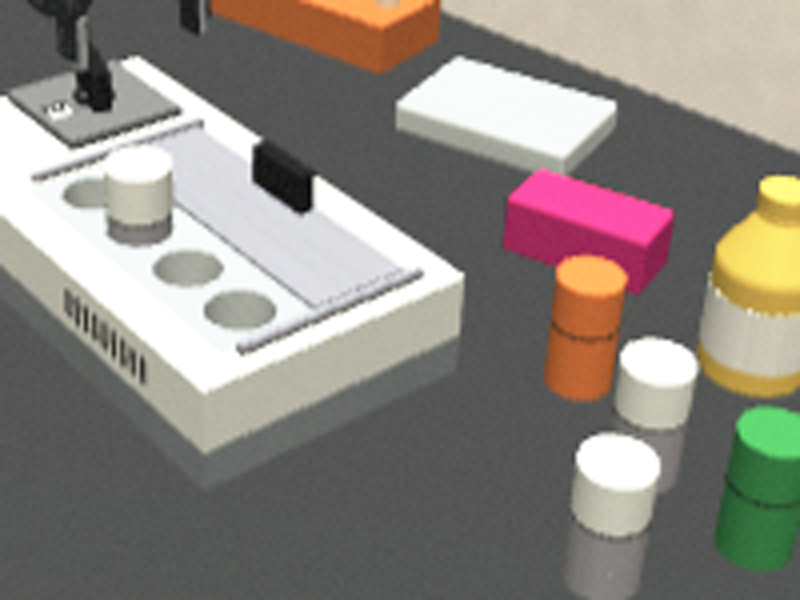

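```bash
python3 -m creep '[[[-0.12,0.026,0],[0,0,0]],[[-0.12,0.026,0],[0,0,0]],[[-0.12,0.026,0],[0,0,0]],[[-0.12,0.026,0],[0,0,0]],[[-0.12,0.026,0],[0,0,0]]]' |grep pos
python3 -m creep '[[[-0.12,0.026,0],[0,0,0]],[[-0.12,0.026,0],[0,0,0]],[[-0.12,0.026,0],[0,0,0]],[[0,0,0],[0,0,0]],[[0,0,0],[0,0,0]]]'|grep pos
python3 - <<'E'
from h import *
v=vision.snapshot('top')
for c in caps(v):print(c)
go([.5017,-.2531,.055],YAW+np.pi/2)
E
```

```text
tool_pos: [0.4888, -0.1071, 0.2089]
tool_pos: [0.4993, -0.2531, 0.2085]
(array([385.3, 200.2]), np.int32(208), array([ 0.6016, -0.2151]))
(array([398.3, 231.9]), np.int32(210), array([ 0.5017, -0.253 ]))
(array([153.5, 236.3]), np.int32(243), array([0.4978, 0.5198]))
(array([139.3, 243.8]), np.int32(275), array([0.4747, 0.5649]))
shift [-0.0034  0.0081  0.3844] turn [-0.0047 -0.0031 -0.0043] t 16.6
```

```bash
python3 -m creep '[[[-0.003,0.008,0.1],[0,0,0]],[[0,0,0.1],[0,0,0]],[[0,0,0.1],[0,0,0]],[[0,0,0.08],[0,0,0]],[[0,0,0],[0,0,0]]]'|grep pos
python3 -m creep '[[[0,0,0],[0,0,0]],[[0,0,0],[0,0,0]],[[0,0,0],[0,0,0]],[[0,0,0],[0,0,0]],[[0,0,0],[0,0,0]]]' 255 60
python3 -m creep '[[[0,0,0],[0,0,0]],[[0,0,-0.05],[0,0,0]],[[0,0,-0.12],[0,0,0]],[[0,0,-0.12],[0,0,0]],[[0,0,-0.05],[0,0,0]]]'
python3 -m creep '[[[0,0,0],[0,0,0]]]'|grep pos
python3 - <<'E'
from h import *
go(W(-.0386,-.0882,.165),YAW+np.pi/2)
E
```

```text
tool_pos: [0.5001, -0.2497, 0.0542]
clock: 17.65
tool_pos: [0.5042, -0.2546, 0.0608]
tool_rot: [3.139, 0.001, 1.429]
ft_force: [-2.0, 0.7, 6.6]
grip_width: 0.0467
gripper_force: 60.9
clock: 18.15
tool_pos: [0.5055, -0.2556, 0.1998]
tool_rot: [3.133, 0.005, 1.429]
ft_force: [0.1, -1.1, -2.8]
grip_width: 0.0465
gripper_force: 63.0
tool_pos: [0.5056, -0.2557, 0.1989]
shift [ 0.812  -0.2228  0.0789] turn [ 0.011   0.0063 -0.0031] t 18.2
```

```bash
python3 -m creep '[[[0.116,-0.032,0],[0,0,0]],[[0.116,-0.032,0],[0,0,0]],[[0.116,-0.032,0],[0,0,0]],[[0.116,-0.032,0],[0,0,0]],[[0.116,-0.032,0],[0,0,0]]]'|grep pos
python3 -m creep '[[[0.116,-0.032,0.03],[0,0,0]],[[0.116,-0.031,0.04],[0,0,0]],[[0,0,0],[0,0,0]],[[0,0,0],[0,0,0]],[[0,0,0],[0,0,0]]]'
python3 - <<'E'
from h import *
s=get_state();print(L(s['tool_pos']),s['ft_force'],s['ft_torque'])
go(W(-.0386,-.0882,.150),YAW+np.pi/2)
E
```

```text
tool_pos: [0.4709, -0.0135, 0.1931]
clock: 19.25
tool_pos: [0.4611, 0.0787, 0.1662]
tool_rot: [-3.141, 0.0, 1.429]
ft_force: [0.1, -1.0, -2.9]
grip_width: 0.0465
gripper_force: 62.2
[-0.04091171 -0.08801461  0.16621419] [ 0.0932702  -0.97865985 -2.89217749] [-0.00188292 -0.03151585  0.02648463]
shift [-0.0004  0.0058  0.0405] turn [-0.0006  0.0005 -0.0035] t 19.2
```

```bash
python3 -m creep '[[[0,0.0058,0.02],[0,0,0]],[[0,0,0.02],[0,0,0]],[[0,0,0],[0,0,0]],[[0,0,0],[0,0,0]]]'|grep pos
cat >> h.py <<'E'
def fel():
    s=get_state();F=s['ft_force'];t=s['ft_torque'];n=F[2]+2.4
    r=np.array([(-t[1]-.25*F[0])/n,(t[0]-.25*F[1])/n])
    c,q=np.cos(YAW),np.sin(YAW)
    print('loc',L(s['tool_pos']).round(4),'F',np.round(F,1),'r_loc',np.round([c*r[0]+q*r[1],-q*r[0]+c*r[1]],3),'grip',round(s['grip_width'],4))
E
python3 -c "from h import *;fel()"
python3 -m creep '[[[0,0,0.008],[0,0,0]],[[0,0,0],[0,0,0]]]'|egrep 'pos|ft_f'
python3 -m creep '[[[0,0,0.006],[0,0,0]],[[0,0,0],[0,0,0]]]'|egrep 'pos|ft_f'
python3 -m creep '[[[0,0,0.005],[0,0,0]],[[0,0,0],[0,0,0]]]'|egrep 'pos|ft_f'
python3 -c "from h import *;fel()"
```

```text
tool_pos: [0.4631, 0.0784, 0.1503]
loc [-0.0389 -0.0881  0.1503] F [-0.1  0.8 -2.3] r_loc [ 0.443 -2.461] grip 0.0467
tool_pos: [0.4632, 0.0789, 0.1473]
ft_force: [-0.1, 0.0, -2.2]
tool_pos: [0.4636, 0.0789, 0.1455]
ft_force: [-0.4, -0.3, 0.4]
tool_pos: [0.4636, 0.0786, 0.1449]
ft_force: [-4.2, -2.1, 14.7]
loc [-0.0384 -0.0878  0.1449] F [-4.2 -2.1 14.7] r_loc [0.022 0.021] grip 0.0469
```

```bash
python3 -m creep '[[[0,0,-0.007],[0,0,0]],[[-0.0015,-0.0015,0],[0,0,0]],[[0,0,0],[0,0,0]],[[0,0,0.007],[0,0,0]],[[0,0,0],[0,0,0]]]'|egrep 'pos|ft_f'
python3 -c "from h import *;fel()"
```

```text
tool_pos: [0.4626, 0.0781, 0.1447]
ft_force: [-4.1, -2.3, 16.8]
loc [-0.0393 -0.0884  0.1447] F [-4.1 -2.3 16.8] r_loc [-0.004  0.02 ] grip 0.0466
```

```bash
python3 -m creep '[[[0,0,-0.007],[0,0,0]],[[-0.003,0,0],[0,0,0]],[[0,0,0],[0,0,0]],[[0,0,0.007],[0,0,0]],[[0,0,0],[0,0,0]]]'|egrep 'pos|ft_f'
python3 -c "from h import *;fel()"
```

```text
tool_pos: [0.4628, 0.0772, 0.1441]
ft_force: [-1.5, -0.3, 10.6]
loc [-0.0391 -0.0893  0.1441] F [-1.5 -0.3 10.6] r_loc [-0.031 -0.   ] grip 0.0463
```

```bash
python3 -m creep '[[[0,0,-0.006],[0,0,0]],[[0,0.002,0],[0,0,0]],[[0,0,0],[0,0,0]],[[0,0,0.006],[0,0,0]],[[0,0,0],[0,0,0]]]'|egrep 'pos|ft_f'
python3 -c "from h import *;fel()"
```

```text
tool_pos: [0.4634, 0.0771, 0.1426]
ft_force: [0.9, -0.6, -3.6]
loc [-0.0384 -0.0892  0.1426] F [ 0.9 -0.6 -3.6] r_loc [ 0.035 -0.101] grip 0.0468
```

In. Push home (home TCP ≈ 0.110).

```bash
python3 -m creep '[[[0,0,0.012],[0,0,0]],[[0,0,0.015],[0,0,0]],[[0,0,0.015],[0,0,0]],[[0,0,0.015],[0,0,0]],[[0,0,0],[0,0,0]]]' | egrep 'pos|ft_f'
python3 -m creep '[[[0,0,0.015],[0,0,0]],[[0,0,0.008],[0,0,0]],[[0,0,0],[0,0,0]]]' | egrep 'pos|ft_f'
python3 -m creep '[[[0,0,0.006],[0,0,0]],[[0,0,0],[0,0,0]]]' | egrep 'pos|ft_f'
```

```text
tool_pos: [0.4633, 0.0771, 0.1194]
ft_force: [1.3, 0.0, -4.3]
tool_pos: [0.4633, 0.0772, 0.111]
ft_force: [1.5, -0.0, -2.7]
tool_pos: [0.4633, 0.0773, 0.1108]
ft_force: [-4.9, -0.6, 17.5]
```

```bash
python3 -m creep '[[[0,0,-0.004],[0,0,0]],[[0,0,0],[0,0,0]],[[0,0,0],[0,0,0]],[[0,0,0],[0,0,0]],[[0,0,0],[0,0,0]]]' 0 |grep width
python3 -m creep '[[[0,0,-0.08],[0,0,0]],[[0,0,-0.1],[0,0,0]],[[0,0,-0.08],[0,0,0]],[[0,0,0],[0,0,0]]]'|grep pos
python3 - <<'E'
from h import *
v=vision.snapshot('top')
for c in caps(v):print(c)
go([.6016,-.215,.22],YAW+np.pi/2)
E
```

```text
grip_width: 0.0852
tool_pos: [0.4662, 0.0771, 0.2181]
(array([385.2, 200.3]), np.int32(209), array([ 0.6015, -0.215 ]))
(array([153.4, 236.7]), np.int32(269), array([0.4966, 0.5201]))
(array([139.3, 243.8]), np.int32(277), array([0.4745, 0.5648]))
shift [-0.6749  0.4419 -0.0079] turn [ 0.0064 -0.0005 -0.003 ] t 23.7
```

```bash
python3 -m creep '[[[-0.0965,0.063,0],[0,0,0]],[[-0.0965,0.063,0],[0,0,0]],[[-0.0965,0.063,0],[0,0,0]],[[-0.0965,0.063,0],[0,0,0]],[[-0.0965,0.063,0],[0,0,0]]]' |grep pos
python3 -m creep '[[[-0.0965,0.063,0],[0,0,0]],[[-0.0965,0.063,0],[0,0,0]],[[0,0,0],[0,0,0]],[[0,0,0],[0,0,0]]]'|grep pos
python3 - <<'E'
from h import *
v=vision.snapshot('top')
for c in caps(v):print(c)
go([.6015,-.215,.058],YAW+np.pi/2)
E
```

```text
tool_pos: [0.5602, -0.133, 0.2121]
tool_pos: [0.5987, -0.2157, 0.2116]
(array([385.2, 200.2]), np.int32(207), array([ 0.6017, -0.2149]))
(array([152.8, 236.3]), np.int32(255), array([0.4978, 0.522 ]))
(array([138.9, 244.1]), np.int32(254), array([0.4735, 0.5662]))
shift [-0.0012  0.0098  0.3849] turn [-0.0058 -0.0028 -0.004 ] t 24.6
```

```bash
python3 -m creep '[[[-0.001,0.008,0.1],[0,0,0]],[[0,0,0.1],[0,0,0]],[[0,0,0.1],[0,0,0]],[[0,0,0.08],[0,0,0]],[[0,0,0],[0,0,0]]]'|grep pos
python3 -m creep '[[[0,0,0],[0,0,0]],[[0,0,0],[0,0,0]],[[0,0,0],[0,0,0]],[[0,0,0],[0,0,0]],[[0,0,0],[0,0,0]]]' 255 60
python3 -m creep '[[[0,0,0],[0,0,0]],[[0,0,-0.05],[0,0,0]],[[0,0,-0.12],[0,0,0]],[[0,0,-0.12],[0,0,0]],[[0,0,-0.05],[0,0,0]]]'
python3 -m creep '[[[0,0,0],[0,0,0]]]'|grep pos
python3 - <<'E'
from h import *
go(W(-.0386,-.1512,.165),YAW+np.pi/2)
E
```

```text
tool_pos: [0.5983, -0.2119, 0.0571]
clock: 25.65
tool_pos: [0.604, -0.2165, 0.0651]
tool_rot: [3.138, 0.001, 1.429]
ft_force: [-1.9, 0.6, 6.1]
grip_width: 0.0463
gripper_force: 61.1
clock: 26.15
tool_pos: [0.6053, -0.2173, 0.2042]
tool_rot: [3.132, 0.004, 1.429]
ft_force: [0.1, -0.6, -2.6]
grip_width: 0.0464
gripper_force: 62.7
tool_pos: [0.6054, -0.2173, 0.2034]
shift [ 0.5242 -0.4561  0.0896] turn [ 0.0124  0.0048 -0.0031] t 26.2
```

```bash
python3 -m creep '[[[0.088,-0.076,0],[0,0,0]],[[0.088,-0.076,0],[0,0,0]],[[0.088,-0.076,0],[0,0,0]],[[0.088,-0.076,0],[0,0,0]],[[0.088,-0.076,0],[0,0,0]]]'|grep pos
python3 -m creep '[[[0.084,-0.076,0.03],[0,0,0]],[[0,0,0.04],[0,0,0]],[[0,0,0],[0,0,0]],[[0,0,0],[0,0,0]],[[0,0,0],[0,0,0]]]'|grep pos
python3 - <<'E'
from h import *
fel();go(W(-.0386,-.1512,.155),YAW+np.pi/2)
E
```

```text
tool_pos: [0.4746, -0.0186, 0.1968]
tool_pos: [0.4531, 0.0164, 0.1705]
loc [-0.0402 -0.1509  0.1705] F [-0.9  0.7 -2. ] r_loc [ 0.496 -0.359] grip 0.0464
shift [-0.0008  0.004   0.0387] turn [ 0.0017  0.0003 -0.0045] t 27.2
```

```bash
python3 -m creep '[[[-0.0008,0.004,0.02],[0,0,0]],[[0,0,0.019],[0,0,0]],[[0,0,0],[0,0,0]],[[0,0,0.008],[0,0,0]],[[0,0,0],[0,0,0]]]'|egrep 'pos|ft_f'
python3 -c "from h import *;fel()"
python3 -m creep '[[[0,0,0.006],[0,0,0]],[[0,0,0],[0,0,0]]]'|egrep 'pos|ft_f'
python3 -c "from h import *;fel()"
```

```text
tool_pos: [0.4532, 0.0166, 0.1511]
ft_force: [-0.7, -1.1, -2.9]
loc [-0.0401 -0.1506  0.1511] F [-0.7 -1.1 -2.9] r_loc [-0.229 -0.568] grip 0.0465
tool_pos: [0.4537, 0.0166, 0.1492]
ft_force: [0.5, 0.1, -2.1]
loc [-0.0396 -0.1506  0.1492] F [ 0.5  0.1 -2.1] r_loc [-0.294 -0.27 ] grip 0.0464
```

```bash
python3 -m creep '[[[-0.001,0.0015,0],[0,0,0]],[[0,0,0.004],[0,0,0]],[[0,0,0],[0,0,0]]]'|egrep 'ft_f'
python3 -c "from h import *;fel()"
python3 -m creep '[[[0,0,0.005],[0,0,0]],[[0,0,0],[0,0,0]]]'|egrep 'ft_f'
python3 -c "from h import *;fel()"
```

```text
ft_force: [-2.1, -0.3, 8.3]
loc [-0.039  -0.1511  0.1486] F [-2.1 -0.3  8.3] r_loc [-0.005  0.004] grip 0.0463
ft_force: [0.4, -0.9, -3.0]
loc [-0.0384 -0.1511  0.1462] F [ 0.4 -0.9 -3. ] r_loc [-0.157 -0.166] grip 0.0462
```

Dropped in. Push home (~0.114).

```bash
python3 -m creep '[[[0,0,0.012],[0,0,0]],[[0,0,0.015],[0,0,0]],[[0,0,0.015],[0,0,0]],[[0,0,0.015],[0,0,0]],[[0,0,0],[0,0,0]]]' | egrep 'pos|ft_f'
python3 -m creep '[[[0,0,0.012],[0,0,0]],[[0,0,0.007],[0,0,0]],[[0,0,0],[0,0,0]]]' | egrep 'pos|ft_f'
python3 -m creep '[[[0,0,0.005],[0,0,0]],[[0,0,0],[0,0,0]]]' | egrep 'pos|ft_f'
```

```text
tool_pos: [0.4548, 0.0159, 0.1218]
ft_force: [2.3, -0.8, -5.2]
tool_pos: [0.4547, 0.016, 0.1151]
ft_force: [3.7, -1.9, -2.7]
tool_pos: [0.4546, 0.016, 0.1149]
ft_force: [-0.9, -0.9, 15.1]
```

```bash
python3 -m creep '[[[0,0,-0.004],[0,0,0]],[[0,0,0],[0,0,0]],[[0,0,0],[0,0,0]],[[0,0,0],[0,0,0]],[[0,0,0],[0,0,0]]]' 0 |grep width
python3 -m creep '[[[0,0,-0.08],[0,0,0]],[[0,0,-0.1],[0,0,0]],[[0,0,-0.08],[0,0,0]],[[0,0,0],[0,0,0]]]'|grep pos
python3 - <<'E'
from h import *
out=[]
for n in('top','side'):
    S=0
    for i in range(6):
        v=vision.snapshot(n);S=S+v['image'].astype(float)
    im=(S/6).astype(np.uint8)
    # rectify local patch x -0.03..0.02, y 0.12..0.18 at z .09, front down
    w=400;cs=[(.03,.185),(.03,.115),(-.03,.115),(-.03,.185)]
    src=np.float32([proj(v,W(x+.002,y,.092)) for x,y in cs])
    dst=np.float32([(0,0),(w,0),(w,343),(0,343)])
    o=cv2.warpPerspective(im,cv2.getPerspectiveTransform(src,dst),(w,343),flags=cv2.INTER_CUBIC)
    out.append(cv2.normalize(o,None,0,255,cv2.NORM_MINMAX))
    if n=='side': cc=cv2.resize(im[160:310,205:405],None,fx=4,fy=4,interpolation=cv2.INTER_CUBIC)[100:357]
cv2.imwrite('pics/g1.png',np.vstack([np.hstack(out),cc[:257]]))
E
```

```text
grip_width: 0.085
tool_pos: [0.4567, 0.0157, 0.2224]
```

View pics/g1.png

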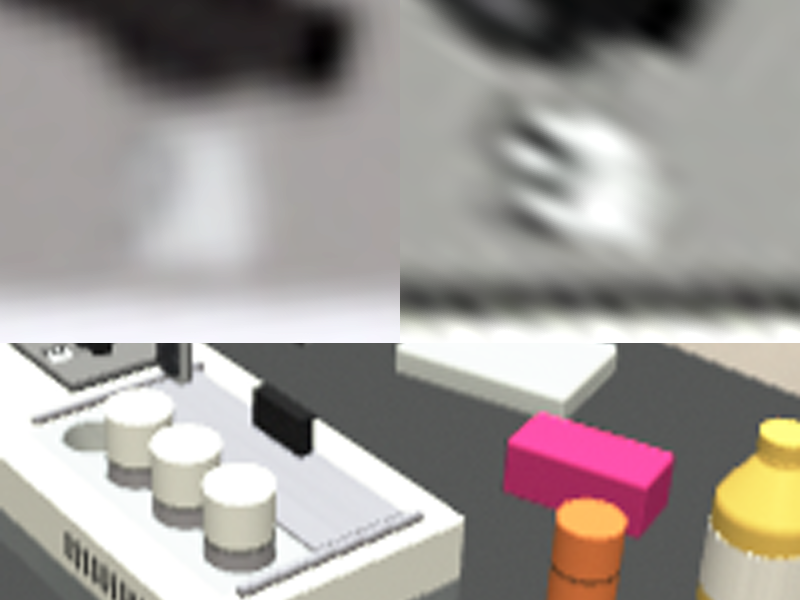

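```bash
R='[[[0,0,0],[0,0,-0.184]],[[0,0,0],[0,0,-0.184]]]'; 
python3 -m creep '[[[0,0,0],[0,0,-0.184]],[[0,0,0],[0,0,-0.184]],[[0,0,0],[0,0,-0.184]],[[0,0,0],[0,0,-0.184]],[[0,0,0],[0,0,-0.184]]]' |grep pos
python3 -m creep '[[[0,0,0],[0,0,-0.184]],[[0,0,0],[0,0,-0.184]],[[0,0,0],[0,0,-0.184]],[[0,0,0],[0,0,-0.184]],[[0,0,0],[0,0,-0.184]]]' |grep pos
python3 -m creep '[[[0,0,0],[0,0,-0.184]],[[0,0,0],[0,0,-0.184]],[[0,0,0],[0,0,-0.184]],[[0,0,0],[0,0,-0.184]],[[0,0,0],[0,0,-0.184]]]' |grep pos
python3 - <<'E'
from h import *
s=get_state();print(s['tool_rot'],s['qpos'])
go(W(.0325,.148,.22),YAW+1.316)
E
```

```text
tool_pos: [0.454, 0.0162, 0.2186]
tool_pos: [0.4539, 0.0162, 0.2186]
tool_pos: [0.454, 0.0162, 0.2186]
[ 3.14150559e+00 -9.67121056e-05 -2.68015777e+00] [-2.11241941e-01  3.18408438e-01  1.86004556e+00  9.54688858e-06
  9.63268543e-01 -2.24347860e+00]
shift [-0.5704  0.5152 -0.0034] turn [ 2.000e-04 -1.000e-04 -9.111e-01] t 32.5
```

```bash
python3 -m creep '[[[-0.0815,0.0736,0],[0,0,0]],[[-0.0815,0.0736,0],[0,0,0]],[[-0.0815,0.0736,0],[0,0,0]],[[-0.0815,0.0736,0],[0,0,0]],[[-0.0815,0.0736,0],[0,0,0]]]' |grep pos
python3 -m creep '[[[-0.0815,0.0736,0],[0,0,0]],[[-0.0815,0.0736,0],[0,0,0]],[[0,0,0],[0,0,-0.182]],[[0,0,0],[0,0,-0.182]],[[0,0,0],[0,0,-0.182]]]' |grep pos
python3 -m creep '[[[0,0,0],[0,0,-0.182]],[[0,0,0],[0,0,-0.182]],[[0,0,0],[0,0,0]],[[0,0,0],[0,0,0]]]' |grep pos
python3 - <<'E'
from h import *
s=get_state();print(s['tool_rot'],s['qpos'])
go(W(.0325,.148,.107),YAW+1.316)
E
```

```text
tool_pos: [0.536, 0.2218, 0.2185]
tool_pos: [0.568, 0.3022, 0.218]
tool_pos: [0.5681, 0.3016, 0.2184]
[ 3.14121056e+00 -3.37905839e-04 -1.97432485e+00] [ 3.14602083e-01  5.66300550e-01  1.39703649e+00 -3.29473876e-06
  1.17876568e+00 -2.42346072e+00]
shift [-0.      0.0043  0.2786] turn [ 0.0005 -0.0004 -0.0124] t 33.9
```

```bash
python3 -m creep '[[[0,0.0043,0.1],[0,0,-0.012]],[[0,0,0.1],[0,0,0]],[[0,0,0.07],[0,0,0]],[[0,0,0],[0,0,0]],[[0,0,0],[0,0,0]]]' |egrep 'pos|ft_f'
python3 -m creep '[[[0,0,0],[0,0,0]],[[0,0,0],[0,0,0]],[[0,0,0],[0,0,0]],[[0,0,0],[0,0,0]],[[0,0,0],[0,0,0]]]' 255 40
python3 -m creep '[[[0,0,0],[0,0,0]],[[0,0,0],[0,0,0]]]'
python3 -c "from h import *;fel()"
```

```text
tool_pos: [0.5669, 0.3023, 0.1108]
ft_force: [0.8, 0.4, 0.6]
clock: 34.85
tool_pos: [0.5649, 0.303, 0.1116]
tool_rot: [3.138, -0.0, -1.963]
ft_force: [-2.1, -1.4, -0.7]
grip_width: 0.0151
gripper_force: 39.0
clock: 35.05
tool_pos: [0.5649, 0.3029, 0.1115]
tool_rot: [3.138, -0.001, -1.962]
ft_force: [-4.3, 2.3, 5.7]
grip_width: 0.0149
gripper_force: 40.3
loc [0.0308 0.1484 0.1115] F [-4.3  2.3  5.7] r_loc [ 0.053 -0.037] grip 0.0149
```

```bash
python3 -m creep '[[[0,0,0],[0,0,0.12]],[[0,0,0],[0,0,0.12]],[[0,0,0],[0,0,0.12]],[[0,0,0],[0,0,0.12]],[[0,0,0],[0,0,0.12]]]' |egrep 'pos|rot|ft_f|grip'
python3 -m creep '[[[0,0,0],[0,0,0.12]],[[0,0,0],[0,0,0.12]],[[0,0,0],[0,0,0.12]],[[0,0,0],[0,0,0.12]],[[0,0,0],[0,0,0]]]' |egrep 'pos|rot|ft_f|grip'
python3 -c "from h import *;s=get_state();print(s['ft_torque'],s['qpos'])"
```

```text
tool_pos: [0.5646, 0.3032, 0.1115]
tool_rot: [3.139, -0.002, -2.437]
ft_force: [-4.0, 1.7, 5.9]
grip_width: 0.0144
gripper_force: 40.3
tool_pos: [0.5645, 0.3034, 0.1115]
tool_rot: [3.139, -0.003, -2.812]
ft_force: [-4.9, 2.9, 6.2]
grip_width: 0.0153
gripper_force: 40.3
[ 0.39044686  0.79150668 -0.08930319] [ 0.31792459  0.69426631  1.48634503  0.00303931  0.96420994 -1.58402172]
```

```bash
python3 -m creep '[[[0,0,0],[0,0,0.12]],[[0,0,0],[0,0,0.12]],[[0,0,0],[0,0,0.12]],[[0,0,0],[0,0,0.12]],[[0,0,0],[0,0,0.12]]]' |egrep 'rot'
python3 -m creep '[[[0,0,0],[0,0,0.12]],[[0,0,0],[0,0,0.12]],[[0,0,0],[0,0,0.12]],[[0,0,0],[0,0,0.12]],[[0,0,0],[0,0,0.12]]]' |egrep 'rot'
python3 -m creep '[[[0,0,0],[0,0,0.12]],[[0,0,0],[0,0,0.12]],[[0,0,0],[0,0,0.12]],[[0,0,0],[0,0,0.037]],[[0,0,0],[0,0,0]]]' |egrep 'rot|ft_f|grip'
python3 -c "from h import *;s=get_state();print(s['ft_torque'],'dial',(YAW-s['tool_rot'][2])%(2*np.pi))"
```

```text
tool_rot: [3.14, -0.004, 2.998]
tool_rot: [3.141, -0.004, 2.527]
tool_rot: [-3.141, -0.004, 2.218]
ft_force: [-5.1, 4.5, 4.7]
grip_width: 0.0152
gripper_force: 40.2
[ 0.76482004  0.69963396 -0.0231653 ] dial 3.926586698952349
```

Release, lift and look.

```bash
python3 -m creep '[[[0,0,0],[0,0,0]],[[0,0,0],[0,0,0]],[[0,0,0],[0,0,0]],[[0,0,0],[0,0,0]],[[0,0,0],[0,0,0]]]' 0 |egrep 'width'
python3 -m creep '[[[0,0,-0.08],[0,0,0]],[[0,0,-0.1],[0,0,0]],[[0,0,-0.12],[0,0,0]],[[0,0,-0.12],[0,0,0]],[[0,0,0],[0,0,0]]]' |egrep 'pos'
python3 -m creep '[[[0,-0.12,0],[0,0,0]],[[0,-0.12,0],[0,0,0]],[[0,-0.12,0],[0,0,0]],[[0,-0.12,0],[0,0,0]],[[0,0,0],[0,0,0]]]' |egrep 'pos'
python3 - <<'E'
from h import *
S=0
for i in range(5):
    v=vision.snapshot('side');S=S+v['image'].astype(float)
im=(S/5).astype(np.uint8)
w=400;cs=[(.035,.185),(.035,.115),(-.025,.115),(-.025,.185)]
src=np.float32([proj(v,W(x,y,.092)) for x,y in cs])
o=cv2.warpPerspective(im,cv2.getPerspectiveTransform(src,np.float32([(0,0),(w,0),(w,343),(0,343)])),(w,343),flags=cv2.INTER_CUBIC)
t=vision.snapshot('top')['image'][180:280,190:350];t=cv2.resize(t,(400,250),interpolation=cv2.INTER_CUBIC)
c=cv2.resize(im[155:275,170:330],(400,300),interpolation=cv2.INTER_CUBIC)
r=np.vstack([t,c]);l=np.zeros((550,400,3),np.uint8);l[:343]=o
cv2.imwrite('pics/f1.png',np.hstack([l,r]))
E
```

```text
grip_width: 0.0849
tool_pos: [0.5711, 0.3037, 0.2873]
tool_pos: [0.4053, 0.1837, 0.2769]
```

View pics/f1.png

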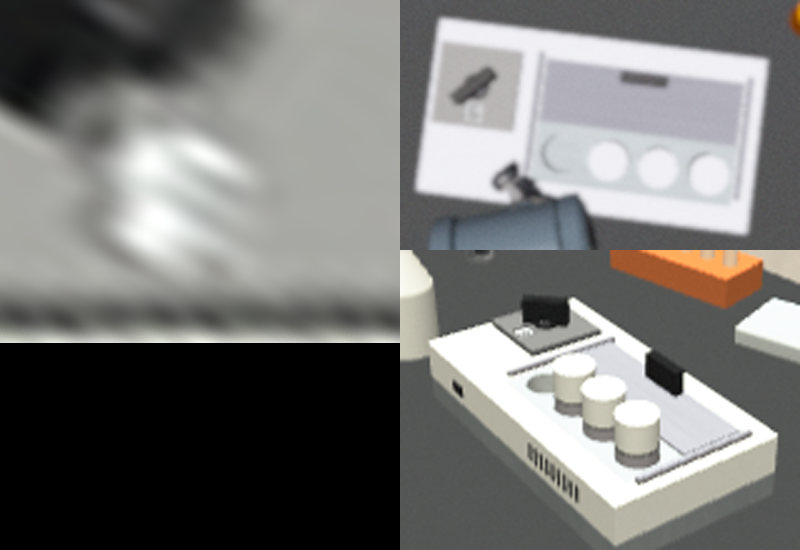

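```bash
python3 -c "from plant import ctrl;print(ctrl.finish_job())"
```

```text
the job is handed in; nothing more can be done
None
```

I handed the job in: the shutter is open to its end stop, all three tubes are home in holes 1–3, and the dial was turned by grip angle to 3.927 rad (6). The digit in the window was too blurred to read directly, and `finish_job` returned no verdict.

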